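Lock a clamp stud in the T-slot rail

ROBOT

A 6-joint arm with a two-finger parallel gripper is mounted at the origin on a cart in front of the work surface, level with it; the furniture and walls round the work are solid. World frame = base frame: x ahead of the robot, y to its left, z up, the work surface at z = 0. Lengths are in m, angles in rad, forces in N, time in s.
With the tool pointing down it reaches from about 0.375 to 0.925 m from the base axis. Payload 5.7 kg.
Tool frame: the origin (TCP) lies between the finger pads; the fingertips stand r.tcp_to_tips ahead of it and the grasp point (between the pads) lies 6 mm ahead of it (r.tcp_to_tips is the distance from the TCP to the fingertips, in m); z points along the fingers, y is the line along which they close (so a half turn about z gives the same grasp; the last joint's range is limited). The gripper opens to 85 mm and grips with 20 to 120 N. Pads are 22 mm wide; open, the fingers measure 114 mm over their backs; the gripper's body (76 mm by 85 mm) begins 54 mm behind the grasp point. The pads swing forward as they close: fully open they stand 13 mm farther back than shut.
Start: joints at [1.087, 0.359, 1.51, -0, 1.272, -0.115], TCP at [0.216, 0.56, 0.256] pointing down, gripper open.
Joint ranges: [-2.97, 2.97], [-1.01, 2.36], [0.21, 2.38], [-0.96, 4.11], [0.2, 2.71], [-2.98, 2.98]. Speed limits (rad/s): [2.39, 2.39, 3.14, 3.14, 3.14, 3.14].

INTERFACE

Orientations are given as a 3x3 rotation matrix whose columns are the frame's x, y, z axes.
In Python, from bench import r, vision gives the robot as it stands. The module is installed in compiled form; this text tells all that it offers.
- The arm moves only by the tool move_arm, never from a script. Its arguments are lists of equal length, an entry for each row: "xyz": the shift along the world's x, y, z each as a share of 0.08 m, from -1 to 1, a list of three; "angular": the turn, a rotation vector about the world's x, y, z each as a share of 2 pi rad, from -1 to 1, a list of three. A call has 1 to 20 rows; each row is the pose to reach, as a shift and turn from the pose commanded when the call began, turning the shorter way round; what a row does not reach only later rows make up. A row lasts 1/12 s, in which the tool goes at most 41.7 mm and 7.16 degrees, less where a joint would pass 70% of its speed; a pose out of reach is approached as far as the arm can. A call with a number of a shift or a turn outside -1 to 1 is refused whole. A call with a gripper value outside its range is refused whole. "claw" is the closure, from 0 (fully open) to 1 (shut), set as the call begins (left out, the last holds). The fingers move at their own pace and stop on an object; the grip force is fixed at half the most. Time passes only in rows, so rows that repeat a pose let the fingers close. It gives the time, the measured TCP pose, the force, the opening and the grip force at its end, in the units of the state.
- r.state(): the state, without advancing time (a new reading comes with each control period).
- vision.grab_frame(name): name is "scene" or "top" or "wrist"; returns the picture (480x640x3 uint8, red, green, blue); there is no depth.
- vision.get_calibration(name): a dict with "K" (3x3 intrinsics, pixels), "origin" and "attitude" of the camera in the world. Camera axes: x right, y down, z forward; pixel columns grow to the right and rows downward; lengths in m; the calibration is good to about 2 mm. A picture is of the moment at which its call begins: read the wrist's pose just before it. get_calibration takes no time and is no camera call; for the wrist camera it gives the pose at the moment of the call.
- r.sign_off(): hands the job in; it is judged then, once.
Trained networks look in the newest picture that a camera, given by its name, has taken for a name from the list of things; names that differ only in an ending like _2 or _b are one class to them, and where a whole thing is asked for, a point or a joint stands for the part that bears it (a point fixed in the world has none). Each returns a list of dicts, best first, with "score" (0 to 1); they miss things now and then, are a little off and sometimes report something else, mostly with a low value. They report only what shows in the picture. A call takes as long as a camera call. They do not tell look-alikes from the thing itself.
- vision.boxes_of(thing, camera): "position" ([column, row] in pixels, amid what is visible of it).
- vision.trace(thing, camera): "pixels" (480x640 bool, what is visible of it) and "position" ([column, row] in pixels, amid what is visible of it).
- vision.spot_point(thing, camera): "position" ([column, row] in pixels: a listed point, or the origin of a listed thing).
The state is a dict: "time": time; "joints": joint angles; "joint_velocities": joint speeds; "effort": joint torques, N m; "eef_pos": TCP position; "tcp_rot": TCP orientation; "contact_force": force on the tool from outside, world axes, zero at the start; "wrist_torque": the same for the moment, N m; "finger_gap": opening from 0.0 (shut) to 1.0 (fully open); "grip_force": force on a finger pad.
Only numpy, scipy, OpenCV 4.12 (cv2) and the standard library are available. Lean on these libraries where they do the work, as an engineer would, in place of code of your own. Each camera call takes 0.05 s, during which the arm holds its last target. There are 200 camera calls.

TASK

Take the steel clamp stud out of its wooden stand and drop its T-shaped head into the wide mouth at the right-hand end of the slotted aluminium rail. Slide it left along the slot, push the sprung tongue of the dark stop unit in with it, and turn the stud a quarter turn there so that its head locks crosswise under the slot and its wing lies along the rail; then let go. Go by feel and do not force anything, and leave the pliers, the tape measure and the nut where they lie.

Things in the scene. Friction and masses are not known exactly. Their poses are not given: they have to be found in the camera images.
- stud: Loose steel clamp stud, 76 mm tall, 0.18 kg, upright in the stand. Origin: centre of its underside; z up. From below: head, a bar 15 (x) by 27 (y) by 7.5 mm; neck 10 mm diameter; flange 28 mm diameter, z = 17 to 22 mm; stem 13 mm diameter; wing at z = 42 to 76 mm. The flange bears it: origin 9 mm above the bench in the stand, 6 mm in the rail. It goes into the mouth with its y along the rail's y.
- stud_wing (a point): Middle of the stud's flat wing handle, 59 mm above the stud's origin, same axes. The wing is 36 mm wide (x), 12 mm thick (y) and 34 mm high, square to the head's length: pinch it from above across the 12 mm.
- stand: Wooden block 80 (x) by 90 (y) by 26 mm high, fixed to the bench. Origin: centre of its underside. A recess in its middle, 19 mm (x) by 31 mm (y), holds the stud's head, the stud's y along the stand's y.
- rail: Aluminium T-slot rail 70 mm wide (x), 240 mm long (y = -110 to 130 mm), fixed; top at z = 23 mm. Origin: on its underside; y runs along the slot (x = 0) to the robot's left. Left of the mouth the slot is 13 mm wide: only the neck passes, the head runs below the 7.5 mm lips in a channel 19 mm wide, z = 5 to 15.5 mm, too narrow to turn in. In the left half (y over 0), over 22 N from rail or stop unit on the stud, pushing or turning, is forcing it.
- rail_mouth (a point): Middle of the slot's mouth, at the rail's top (rail x = 0, y = -74, z = 23 mm), axes as the rail. The mouth is 19 mm wide (x) and runs from rail y = -98 to -56 mm, then tapers to 13 mm at y = -44 mm.
- rail_left (a point): Rail's top at x = 0, y = 24 mm. About there a dark stop unit (48 mm wide, 15 mm above the rail's top) is set, its place different each time and not measured. Its tongue in the slot points right and meets the neck when the stud is at rail y = 8 to 66 mm; it resists with 4 N, then 0.6 N more per mm, solid after 13 mm (12 N); damped: 0.6 N more per 10 mm/s.
- rail_lips (a point): Rail's top at x = 0, y = 0. Beneath the lips at the stop unit is a hidden recess: with the tongue pushed in 8 to 13 mm (9 to 12 N) the head can be turned a quarter turn there, either way. When let go the spring moves the turned stud 6 to 11 mm back (right) against the recess's end and holds it, locked.
- pliers: Bystander: pliers with blue handles, 166 x 57 x 14 mm, lying behind the rail. Origin: centre of the underside.
- tape_measure: Bystander: yellow tape measure, 73 x 73 x 34 mm, behind the stand. Origin: centre of the underside.
- nut: Bystander: steel hex nut 34 x 39 x 16 mm, to the left of the rail. Origin: centre of the underside.
Things that resemble listed ones, but are neither listed nor needed, are in the scene too. Of the things that look like the stud, the largest one is meant.

How it is judged:
On the way, in this order (a step that is already met when the one before it is completed fails the run):
1. the stud's head is down in the mouth of the slot, in line with it (x of stud in the frame of rail between -0.004 and 0.004 m and z of stud in the frame of rail between 0.002 and 0.0085 m and angle between stud's own z axis and vertical below 0.17 rad and angle between the y axis of stud and the y axis of rail, either way round below 0.3 rad and y of stud in the frame of rail between -0.1 and -0.045 m), for 0.1 s.
2. the stud has been slid left along the slot, its head still in line beneath the lips (x of stud in the frame of rail between -0.004 and 0.004 m and z of stud in the frame of rail between 0.002 and 0.0085 m and angle between stud's own z axis and vertical below 0.17 rad and angle between the y axis of stud and the y axis of rail, either way round below 0.3 rad and y of stud in the frame of rail between -0.01 and 0.09 m), for 0.1 s.
At the end, for the whole second after the job is handed in: The stud stands upright (0.17 rad) in the left half of the slot (origin 2 to 8.5 mm above the rail's underside, within 4 mm of the slot's middle line), its head crosswise under the slot and its wing along the rail (within 0.3 rad), at rest and let go (x of stud in the frame of rail between -0.004 and 0.004 m and z of stud in the frame of rail between 0.002 and 0.0085 m and angle between stud's own z axis and vertical below 0.17 rad and y of stud in the frame of rail between 0.002 and 0.08 m and angle between the x axis of stud and the y axis of rail, either way round below 0.3 rad and linear speed of stud below 0.02 m/s and contact force between stud and the arm below 0.1 N and contact force between stud and the fingers below 0.1 N); the robot touches nothing.
It fails at once if the stud is forced: more than 22 N between stud and rail (with its stop unit) while the stud, not yet fully turned, is in the left half of the slot (contact force between stud and rail above 22 N and y of stud in the frame of rail above 0 m and angle between the y axis of stud and the y axis of rail, either way round below 1.2 rad).
It fails at once if the pliers is disturbed (moved over 30 mm) (distance of pliers from where it was at the start of the episode above 0.03 m).
It fails at once if the tape measure is disturbed (moved over 30 mm) (distance of tape_measure from where it was at the start of the episode above 0.03 m).
It fails at once if the nut is disturbed (moved over 30 mm) (distance of nut from where it was at the start of the episode above 0.03 m).
It also fails if it takes over 58 s, if anything falls off the work surface, if the arm or the gripper's body presses on something with over 40 N, if the wrist force passes 120 N, or if a joint passes its speed limit or range.

## Working session

There is one attempt and no reset: what is moved stays moved. The work goes in short steps, Python scripts to look and compute and a tool call to move; the robot and the scene stay as the last step left them, time stands still between calls to the robot, and variables do not carry over. Pictures are saved under pics/ and viewed, at most 10 in all, crops included, and the job is handed in when it is done.

Besides the shell and the picture viewer there is one more tool, called after "Emit:" by a JSON object that holds its "name" and its "arguments", one argument or row to a line. move_arm: Moves the arm, as the interface text tells. Shift numbers are shares of 0.08 m and turn numbers shares of 2 pi rad, none past 1 either way. Its arguments: {"type":"object","properties":{"xyz":{"type":"array","items":{"type":"array","items":{"type":"number","minimum":-1,"maximum":1}}},"angular":{"type":"array","items":{"type":"array","items":{"type":"number","minimum":-1,"maximum":1}}},"claw":{"type":"number"}},"required":["xyz","angular"]}

```bash
mkdir -p pics; cat > h.py <<'E'
import numpy as np, cv2
from bench import r, vision
def ray(cam,px):
    c=vision.get_calibration(cam); K=np.array(c["K"]);R=np.array(c["attitude"]);o=np.array(c["origin"])
    d=R@np.linalg.solve(K,[px[0],px[1],1]); return o,d
def at(cam,px,z):
    o,d=ray(cam,px); return o+d*(z-o[2])/d[2]
def proj(cam,p):
    c=vision.get_calibration(cam); q=np.array(c["attitude"]).T@(np.array(p)-np.array(c["origin"])); q=np.array(c["K"])@q; return q[:2]/q[2]
E
python3 - <<'E'
from h import *
np.set_printoptions(precision=4,suppress=True)
s=r.state();print(s["time"],s["eef_pos"],r.tcp_to_tips);print(s["tcp_rot"])
ims={}
for c in("scene","top"):
    im=vision.grab_frame(c);cv2.imwrite(f"pics/{c}0.png",im[:,:,::-1])
    print(c,vision.get_calibration(c)["origin"])
    for t,z in(("stud",.009),("stud_wing",.068),("stand",0),("rail",0),("rail_mouth",.023),("rail_left",.023),("rail_lips",.023),("pliers",0),("tape_measure",0),("nut",0)):
        print(t,[(round(d["score"],2),np.round(d["position"]),at(c,d["position"],z)[:2]) for d in vision.spot_point(t,c)[:4]])
E
```

```text
0.0 [0.216  0.5591 0.2555] 0.025
[[-0.9328  0.3605 -0.0009]
 [ 0.3605  0.9328 -0.0016]
 [ 0.0002 -0.0018 -1.    ]]
scene [ 0.0077 -0.7668  0.4982]
stud [(0.63, array([396., 318.]), array([ 0.5292, -0.3765])), (0.54, array([354., 343.]), array([ 0.4225, -0.3734])), (0.53, array([450., 346.]), array([ 0.5348, -0.4855]))]
stud_wing [(0.87, array([357., 325.]), array([ 0.407 , -0.3944])), (0.68, array([261., 264.]), array([ 0.4069, -0.1348])), (0.67, array([450., 326.]), array([ 0.5115, -0.4945])), (0.64, array([397., 291.]), array([ 0.5265, -0.3766]))]
stand [(0.97, array([398., 324.]), array([ 0.5262, -0.3834]))]
rail [(0.71, array([259., 272.]), array([ 0.448 , -0.0584]))]
rail_mouth [(0.78, array([284., 276.]), array([ 0.4552, -0.14  ]))]
rail_left [(0.95, array([257., 258.]), array([ 0.4571, -0.0386])), (0.57, array([422., 278.]), array([ 0.6524, -0.3397]))]
rail_lips [(0.73, array([261., 261.]), array([ 0.456 , -0.0559]))]
pliers [(0.93, array([325., 231.]), array([ 0.6898, -0.0094])), (0.68, array([252., 260.]), array([ 0.4645, -0.0064])), (0.39, array([194., 240.]), array([0.4176
[... 400 characters left out ...]
 -0.387 ])), (0.56, array([420., 294.]), array([ 0.4377, -0.3628])), (0.48, array([466., 254.]), array([ 0.5355, -0.4718]))]
stand [(0.8, array([420., 254.]), array([ 0.5377, -0.3779]))]
rail [(0.61, array([291., 287.]), array([ 0.4498, -0.0593])), (0.45, array([321., 288.]), array([ 0.4486, -0.1319]))]
rail_mouth [(0.76, array([323., 288.]), array([ 0.4488, -0.1369]))]
rail_left []
rail_lips [(0.58, array([290., 287.]), array([ 0.4486, -0.0578]))]
pliers [(0.75, array([279., 190.]), array([ 0.6924, -0.0199]))]
tape_measure [(0.8, array([402., 200.]), array([ 0.6743, -0.3312]))]
nut [(0.61, array([279., 291.]), array([ 0.4397, -0.0303])), (0.54, array([194., 298.]), array([0.4172, 0.1777]))]
```

View pics/scene0.png

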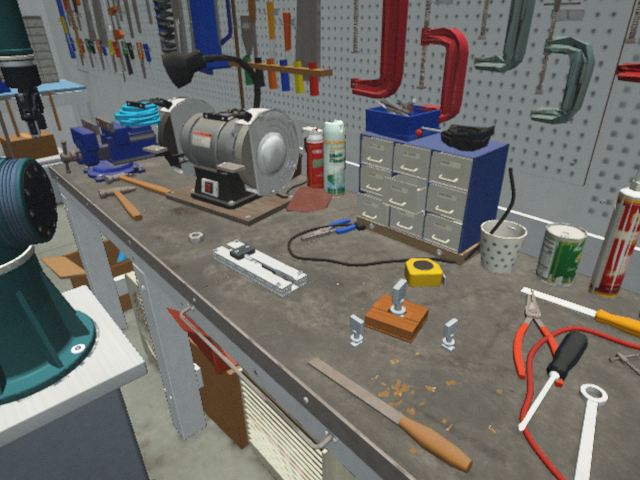

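View pics/top0.png

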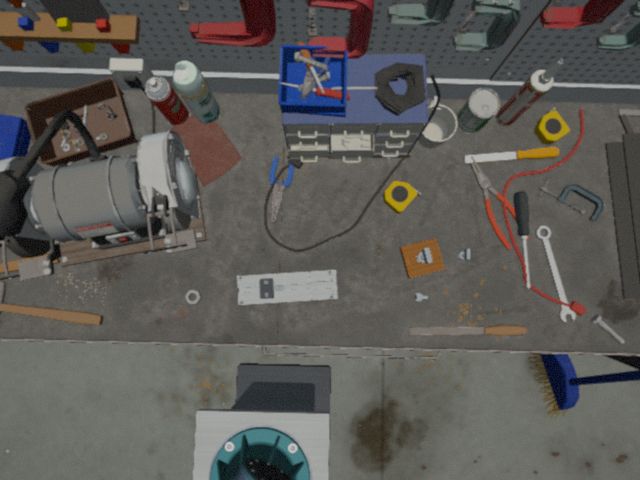

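The stud look-alikes in the scene image are at (399,298), in the stand and the largest, (356,330), and (450,333). I choose the one in the stand. The top view shows the rail at (237–338, 270–305), the stop unit at (266,288) and the stand at (423,258).

```bash
cat >> h.py <<'E'
def rect(cam,thing,z):
    m=vision.trace(thing,cam)
    if not m: return None
    v,u=np.nonzero(m[0]["pixels"]); P=np.array([at(cam,(a,b),z)[:2] for a,b in zip(u,v)])
    c,(w,h),a=cv2.minAreaRect((P*1000).astype(np.float32)); b=cv2.boxPoints((c,(w,h),a))
    e=b[1]-b[0] if np.linalg.norm(b[1]-b[0])>np.linalg.norm(b[2]-b[1]) else b[2]-b[1]
    ang=np.degrees(np.arctan2(-e[0],e[1])); ang=(ang+90)%180-90   # yaw of long axis as y axis
    return m[0]["score"],np.round(c,1),np.round(sorted((w,h)),1),round(float(ang),2)
E
python3 - <<'E'
from h import *
im=vision.grab_frame("scene");cv2.imwrite("pics/crop1.png",cv2.resize(im[250:370,320:480,::-1],None,fx=5,fy=5))
print(rect("scene","stand",.026),rect("scene","rail",.023))
im=vision.grab_frame("top")
cv2.imwrite("pics/crop2.png",cv2.resize(im[230:320,230:450,::-1],None,fx=3.6,fy=3.6))
print(rect("top","stand",.026),rect("top","rail",.023))
print(vision.get_calibration("wrist"))
E
```

```text
None (0.96, array([436.9, -67.7]), array([ 93.8, 265.9]), 5.19)
(0.94, array([ 527.2, -375.6]), array([79.8, 92.6]), 15.59) (0.96, array([448.6, -50. ]), array([ 70. , 239.6]), 5.03)
{'K': array([[353.05118827,   0.        , 313.5805558 ],
       [  0.        , 353.05118827, 235.15396474],
       [  0.        ,   0.        ,   1.        ]]), 'origin': array([0.14195389, 0.58829285, 0.37358111]), 'attitude': array([[ 3.59747503e-01,  8.87919273e-01,  2.86672457e-01],
       [ 9.33049649e-01, -3.42249825e-01, -1.10830549e-01],
       [-2.94982212e-04,  3.07350649e-01, -9.51596286e-01]])}
```

View pics/crop1.png

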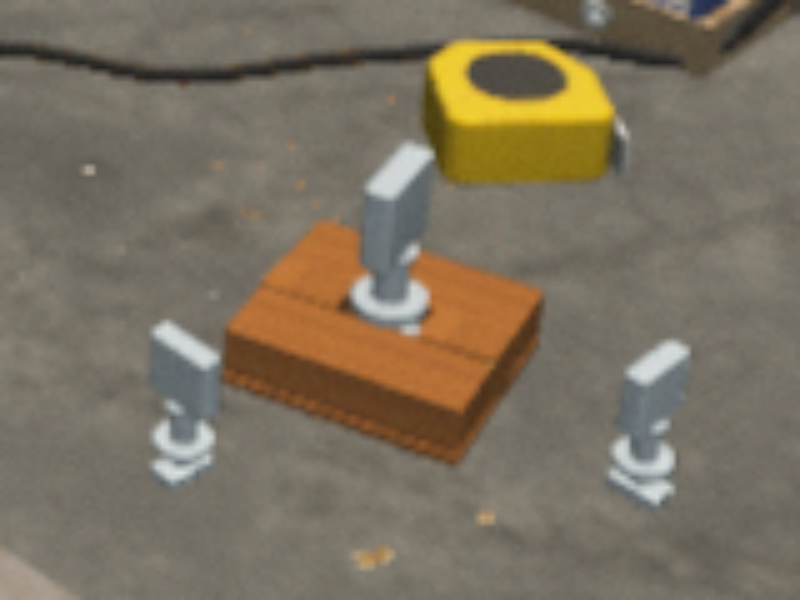

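The crop confirms it: the stud in the stand is clearly bigger than the two loose ones on the bench. I'll travel over to it now.

Emit:
{"name": "move_arm", "arguments": {
  "xyz": [
    [0.33,-0.33,0],
    [0.67,-0.67,0],
    [1,-1,0]
  ],
  "angular": [
    [0,0,0.011],
    [0,0,0.022],
    [0,0,0.034]
  ],
  "claw": 0
}}

```text
time: 1.65
eef_pos: [0.2967, 0.479, 0.2563]
tcp_rot: [[-0.989, 0.149, 0.0], [0.149, 0.989, -0.0], [-0.0, 0.0, -1.0]]
contact_force: [-0.1, 0.3, 0.9]
finger_gap: 0.998
grip_force: 0.0
```

Emit:
{"name": "move_arm", "arguments": {
  "xyz": [
    [0.33,-0.33,0],
    [0.67,-0.67,0],
    [1,-1,0]
  ],
  "angular": [
    [0,0,0.011],
    [0,0,0.022],
    [0,0,0.034]
  ]
}}

```text
time: 1.9
eef_pos: [0.3774, 0.3982, 0.2565]
tcp_rot: [[-0.998, -0.062, 0.0], [-0.062, 0.998, 0.0], [-0.0, 0.0, -1.0]]
contact_force: [1.3, -0.5, -0.2]
finger_gap: 1.003
grip_force: 0.0
```

Emit:
{"name": "move_arm", "arguments": {
  "xyz": [
    [0.33,-0.33,0],
    [0.67,-0.67,0],
    [1,-1,0]
  ],
  "angular": [
    [0,0,0.011],
    [0,0,0.022],
    [0,0,0.034]
  ]
}}

```text
time: 2.15
eef_pos: [0.4575, 0.3181, 0.2565]
tcp_rot: [[-0.962, -0.272, 0.0], [-0.272, 0.962, 0.0], [-0.0, -0.0, -1.0]]
contact_force: [-0.1, 0.3, 0.8]
finger_gap: 0.996
grip_force: 0.0
```

Emit:
{"name": "move_arm", "arguments": {
  "xyz": [
    [0,-0.5,0],
    [0,-1,0]
  ],
  "angular": [
    [0,0,0],
    [0,0,0]
  ]
}}

```text
time: 2.32
eef_pos: [0.458, 0.2383, 0.2563]
tcp_rot: [[-0.963, -0.269, 0.001], [-0.269, 0.963, 0.0], [-0.001, -0.0, -1.0]]
contact_force: [-0.3, -0.0, -0.0]
finger_gap: 1.0
grip_force: 0.0
```

Emit:
{"name": "move_arm", "arguments": {
  "xyz": [
    [0,-0.5,0],
    [0,-1,0]
  ],
  "angular": [
    [0,0,0],
    [0,0,0]
  ]
}}

```text
time: 2.48
eef_pos: [0.4561, 0.1579, 0.2563]
tcp_rot: [[-0.963, -0.269, 0.0], [-0.269, 0.963, -0.0], [-0.0, -0.0, -1.0]]
contact_force: [-0.5, -0.2, -0.4]
finger_gap: 1.0
grip_force: 0.0
```

Emit:
{"name": "move_arm", "arguments": {
  "xyz": [
    [0,-0.5,0],
    [0,-1,0]
  ],
  "angular": [
    [0,0,0],
    [0,0,0]
  ]
}}

```text
time: 2.65
eef_pos: [0.456, 0.0779, 0.2565]
tcp_rot: [[-0.963, -0.269, 0.001], [-0.269, 0.963, -0.0], [-0.001, -0.0, -1.0]]
contact_force: [0.3, -0.1, 0.5]
finger_gap: 1.001
grip_force: 0.0
```

Emit:
{"name": "move_arm", "arguments": {
  "xyz": [
    [0,-0.5,0],
    [0,-1,0],
    [0,-1,0]
  ],
  "angular": [
    [0,0,0],
    [0,0,0],
    [0,0,0]
  ]
}}

```text
time: 2.9
eef_pos: [0.4567, -0.0067, 0.2567]
tcp_rot: [[-0.965, -0.264, 0.001], [-0.264, 0.965, -0.004], [-0.0, -0.004, -1.0]]
contact_force: [0.7, -0.2, -0.6]
finger_gap: 1.004
grip_force: 0.0
```

Emit:
{"name": "move_arm", "arguments": {
  "xyz": [
    [0,-0.5,0],
    [0,-1,0],
    [0,-1,0],
    [0,-1,0]
  ],
  "angular": [
    [0,0,0],
    [0,0,0],
    [0,0,0],
    [0,0,0]
  ]
}}

```text
time: 3.23
eef_pos: [0.4565, -0.0818, 0.2564]
tcp_rot: [[-0.964, -0.265, 0.0], [-0.265, 0.964, -0.0], [-0.0, -0.0, -1.0]]
contact_force: [-0.3, -0.5, 0.4]
finger_gap: 0.999
grip_force: 0.0
```

```bash
python3 - <<'E'
from h import *
im=vision.grab_frame("wrist");cv2.imwrite("pics/w1.png",im[:,:,::-1])
print(rect("wrist","rail",.023))
for t,z in(("rail_mouth",.023),("rail_left",.023),("rail_lips",.023),("rail",0)):
    print(t,[(round(d["score"],2),np.round(d["position"]),at("wrist",d["position"],z)[:2]) for d in vision.spot_point(t,"wrist")[:4]])
E
```

```text
Traceback (most recent call last):
  File "h.py", line 13, in rect
    v,u=np.nonzero(m[0]["pixels"]); P=np.array([at(cam,(a,b),z)[:2] for a,b in zip(u,v)])
                                                ~~^^^^^^^^^^^^^
  File "h.py", line 7, in at
    o,d=ray(cam,px); return o+d*(z-o[2])/d[2]
        ~~~^^^^^^^^
  File "h.py", line 4, in ray
    c=vision.get_calibration(cam); K=np.array(c["K"]);R=np.array(c["attitude"]);o=np.array(c["origin"])
ValueError: time passes only in moves, steps and waits
```

View pics/w1.png

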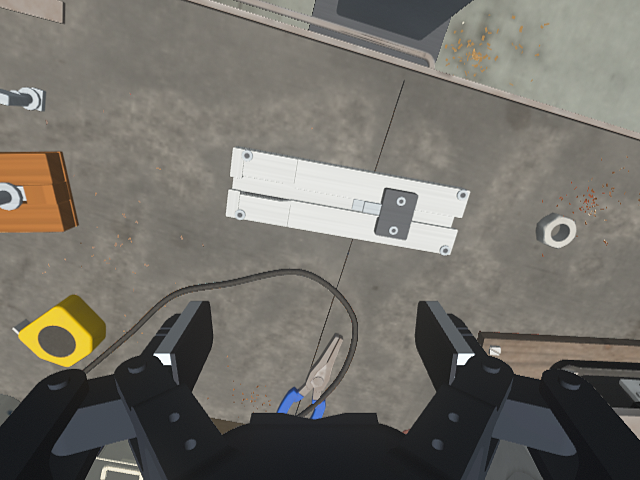

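Emit:
{"name": "move_arm", "arguments": {
  "xyz": [
    [0,-0.5,0],
    [0,-1,0]
  ],
  "angular": [
    [0,0,0],
    [0,0,0]
  ]
}}

```text
time: 3.5
eef_pos: [0.4565, -0.1577, 0.2563]
tcp_rot: [[-0.961, -0.275, -0.0], [-0.275, 0.961, 0.001], [-0.0, 0.001, -1.0]]
contact_force: [1.5, 0.7, 0.2]
finger_gap: 1.0
grip_force: 0.0
```

Emit:
{"name": "move_arm", "arguments": {
  "xyz": [
    [0,-0.5,0],
    [0,-1,0]
  ],
  "angular": [
    [0,0,0],
    [0,0,0]
  ]
}}

```text
time: 3.67
eef_pos: [0.4568, -0.2397, 0.2564]
tcp_rot: [[-0.962, -0.272, 0.0], [-0.272, 0.962, 0.0], [-0.0, 0.0, -1.0]]
contact_force: [1.2, -0.4, 1.1]
finger_gap: 0.998
grip_force: 0.0
```

Emit:
{"name": "move_arm", "arguments": {
  "xyz": [
    [0,-0.5,0],
    [0,-1,0]
  ],
  "angular": [
    [0,0,0],
    [0,0,0]
  ]
}}

```text
time: 3.83
eef_pos: [0.4569, -0.3201, 0.2563]
tcp_rot: [[-0.963, -0.271, 0.0], [-0.271, 0.963, 0.001], [-0.0, 0.0, -1.0]]
contact_force: [-0.2, -1.0, -0.0]
finger_gap: 1.0
grip_force: 0.0
```

Emit:
{"name": "move_arm", "arguments": {
  "xyz": [
    [0.3,-0.3,0],
    [0.6,-0.6,0],
    [0.6,-0.6,0],
    [0.6,-0.6,0]
  ],
  "angular": [
    [0,0,0],
    [0,0,0],
    [0,0,0],
    [0,0,0]
  ]
}}

```text
time: 4.17
eef_pos: [0.506, -0.3676, 0.2555]
tcp_rot: [[-0.963, -0.27, -0.0], [-0.27, 0.963, 0.001], [0.0, 0.001, -1.0]]
contact_force: [0.4, 0.6, 0.7]
finger_gap: 1.003
grip_force: 0.0
```

```bash
python3 - <<'E'
from h import *
im=vision.grab_frame("wrist");cv2.imwrite("pics/w2.png",im[:,:,::-1])
print(r.state()["eef_pos"],rect("wrist","stand",.026))
for t,z in(("stud",.009),("stud_wing",.068),("stand",0)):
    print(t,[(round(d["score"],2),np.round(d["position"]),at("wrist",d["position"],z)[:2]) for d in vision.spot_point(t,"wrist")[:4]])
E
```

```text
Traceback (most recent call last):
  File "h.py", line 13, in rect
    v,u=np.nonzero(m[0]["pixels"]); P=np.array([at(cam,(a,b),z)[:2] for a,b in zip(u,v)])
                                                ~~^^^^^^^^^^^^^
  File "h.py", line 7, in at
    o,d=ray(cam,px); return o+d*(z-o[2])/d[2]
        ~~~^^^^^^^^
  File "h.py", line 4, in ray
    c=vision.get_calibration(cam); K=np.array(c["K"]);R=np.array(c["attitude"]);o=np.array(c["origin"])
ValueError: time passes only in moves, steps and waits
```

View pics/w2.png

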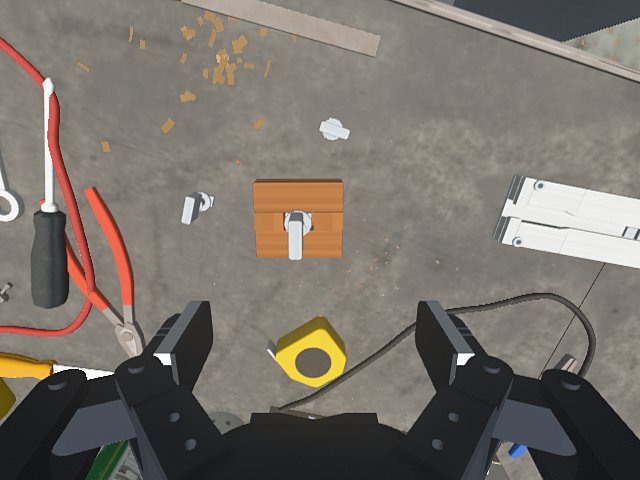

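The first wrist view shows the rail with the slot's right end at about (230,185), the stop unit at (397,213) and its tongue tip at about (353,206). The second shows the stud wing at (296,235), lined up with the stand and with the gripper. I'll fix the helper so it reads the calibration once, then measure both views.

```bash
cat > h.py <<'E'
import numpy as np, cv2
from bench import r, vision
np.set_printoptions(precision=4,suppress=True)
def cal(cam):
    c=vision.get_calibration(cam); return np.array(c["K"]),np.array(c["attitude"]),np.array(c["origin"])
def at(C,px,z):
    K,R,o=C; d=R@np.linalg.solve(K,np.array([px[0],px[1],1.])); return (o+d*(z-o[2])/d[2])[:2]
def proj(C,p):
    K,R,o=C; q=K@(R.T@(np.array(p)-o)); return q[:2]/q[2]
def rect(C,pix,z):
    v,u=np.nonzero(pix); K,R,o=C
    d=R@np.linalg.inv(K)@np.vstack([u,v,np.ones(len(u))]); P=(o[:2,None]+d[:2]*(z-o[2])/d[2]).T*1000
    c,(w,h),a=cv2.minAreaRect(P.astype(np.float32)); b=cv2.boxPoints((c,(w,h),a))
    e=b[1]-b[0] if np.linalg.norm(b[1]-b[0])>np.linalg.norm(b[2]-b[1]) else b[2]-b[1]
    ang=np.degrees(np.arctan2(-e[0],e[1])); ang=(ang+90)%180-90
    return np.round(c,1),np.round(sorted((w,h)),1),round(float(ang),2)
E
python3 - <<'E'
from h import *
s=r.state();p=np.array(s["eef_pos"]);T=np.array(s["tcp_rot"]);C=cal("wrist");K,R,o=C
im=vision.grab_frame("wrist")
for t,z in(("stud",.009),("stud_wing",.068),("stand",0)):
    print(t,[(round(d["score"],2),np.round(d["position"]),at(C,d["position"],z)) for d in vision.spot_point(t,"wrist")[:4]])
for t,z in(("stand",.026),("stud_wing",.085)):
    for m in vision.trace(t,"wrist")[:3]: print(t,m["score"],m["position"],rect(C,m["pixels"],z))
print("wingtop far end px",at(C,(296,259),.085),"flange",at(C,(298,222),.031))
# camera in w1 pose
A=np.linalg.svd(np.array([[-.964,-.265,0],[-.265,.964,0],[0,0,-1.]]));T1=A[0]@A[2];p1=np.array([.4565,-.0818,.2564])
C1=(K,T1@T.T@R,p1+T1@T.T@(o-p))
im1=cv2.imread("pics/w1.png");g=im1.min(2);mask=np.zeros_like(g);mask[140:260,222:475]=g[140:260,222:475]>150
print("rail",rect(C1,mask,.023))
for n,q in dict(tip=(353,206),tipR=(379,208),stopR=(377,215),mouthL=(292,192),railRc=(231,181),railLc=(463,219),hole1=(247,156),hole2=(240,215),hole3=(463,196),hole4=(446,251)).items(): print(n,at(C1,q,.023))
cv2.imwrite("pics/w1c.png",cv2.resize(im1[135:265,215:480],None,fx=3,fy=3))
E
```

```text
stud [(0.89, array([297., 221.]), array([ 0.5295, -0.3762])), (0.83, array([325., 128.]), array([ 0.4303, -0.3744])), (0.63, array([607., 232.]), array([ 0.4514, -0.0498]))]
stud_wing [(0.93, array([333., 133.]), array([ 0.4323, -0.369 ])), (0.61, array([293., 237.]), array([ 0.5291, -0.378 ])), (0.59, array([190., 212.]), array([ 0.5307, -0.4714])), (0.56, array([295., 220.]), array([ 0.5129, -0.3804]))]
stand [(0.64, array([294., 214.]), array([ 0.5257, -0.3815]))]
stand 0.76 [299.4, 215.1] (array([ 525.2, -378.7]), array([83.5, 89.6]), 16.78)
stud_wing 0.81 [293.2, 230.9] (array([ 523.1, -377.2]), array([23.8, 46.1]), -74.52)
stud_wing 0.76 [190.1, 208.0] (array([ 520.7, -466.8]), array([19.3, 36. ]), 55.62)
stud_wing 0.75 [330.4, 133.3] (array([ 432. , -371.5]), array([16.8, 21.2]), -31.06)
wingtop far end px [ 0.5422 -0.3705] flange [ 0.5245 -0.3756]
rail (array([448. , -49.3]), array([ 71.9, 239.6]), 5.15)
tip [ 0.4482 -0.042 ]
tipR [ 0.4431 -0.0159]
stopR [ 0.4507 -0.0155]
mouthL [ 0.4507 -0.1054]
railRc [ 0.4561 -0.1666]
railLc [0.4312 0.0712]
hole1 [ 0.428  -0.1564]
hole2 [ 0.488  -0.1509]
hole3 [0.4089 0.0618]
hole4 [0.4686 0.0675]
```

View pics/w1c.png

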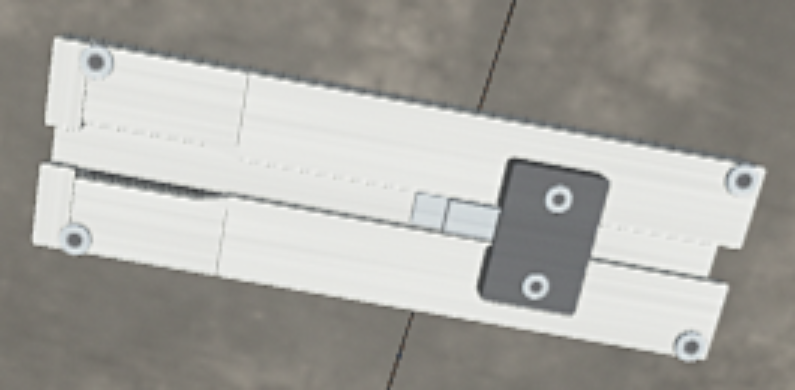

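The rail's yaw is about 5.05°, its origin about (0.449, -0.060), and the tongue tip is at rail y of about 17 mm. Next I'll move over the stud and take one close look.

Emit:
{"name": "move_arm", "arguments": {
  "xyz": [
    [0.12,-0.05,-0.5],
    [0.25,-0.1,-1],
    [0.25,-0.1,-1],
    [0.25,-0.1,-1]
  ],
  "angular": [
    [0,0,0],
    [0,0,0],
    [0,0,0],
    [0,0,0]
  ]
}}

```text
time: 4.9
eef_pos: [0.5229, -0.3749, 0.1742]
tcp_rot: [[-0.963, -0.269, -0.004], [-0.269, 0.963, 0.004], [0.003, 0.005, -1.0]]
contact_force: [1.0, 0.6, 0.2]
finger_gap: 0.998
grip_force: 0.0
```

```bash
python3 - <<'E'
from h import *
s=r.state();print(s["eef_pos"]);C=cal("wrist")
im=vision.grab_frame("wrist");cv2.imwrite("pics/w3.png",im[:,:,::-1])
for t,z in(("stud",.009),("stud_wing",.068),("stand",0)):
    print(t,[(round(d["score"],2),np.round(d["position"]),at(C,d["position"],z)) for d in vision.spot_point(t,"wrist")[:3]])
for m in vision.trace("stand","wrist")[:1]: print(m["score"],rect(C,m["pixels"],.026))
p=np.array(s["eef_pos"]);T=np.array(s["tcp_rot"])
print("grasp pt px",proj(C,p+T@[0,0,.006]),proj(C,p+T@[0,0,.025]))
E
```

```text
[ 0.5229 -0.3749  0.1742]
stud [(0.93, array([306., 229.]), array([ 0.5297, -0.378 ])), (0.91, array([186., 202.]), array([ 0.5341, -0.478 ])), (0.83, array([349., 115.]), array([ 0.4337, -0.371 ]))]
stud_wing [(0.93, array([306., 252.]), array([ 0.5283, -0.378 ])), (0.9, array([355., 112.]), array([ 0.4341, -0.3731])), (0.75, array([167., 217.]), array([ 0.5287, -0.4718]))]
stand [(0.97, array([304., 224.]), array([ 0.5281, -0.3807]))]
0.96 (array([ 525.6, -378.3]), array([83.7, 89.8]), 15.52)
grasp pt px [312.3731 329.3753] [312.4998 305.8251]
```

View pics/w3.png

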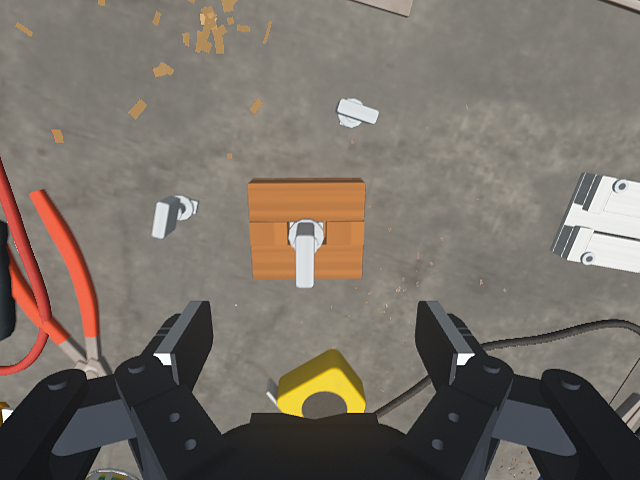

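Emit:
{"name": "move_arm", "arguments": {
  "xyz": [
    [0.07,-0.04,-0.4],
    [0.07,-0.04,-0.8],
    [0.07,-0.04,-0.8]
  ],
  "angular": [
    [0,0,0],
    [0,0,0],
    [0,0,0]
  ]
}}

```text
time: 5.4
eef_pos: [0.5275, -0.3777, 0.1087]
tcp_rot: [[-0.963, -0.269, -0.005], [-0.269, 0.963, 0.004], [0.004, 0.005, -1.0]]
contact_force: [-2.2, 1.3, -0.9]
finger_gap: 0.999
grip_force: 0.0
```

Emit:
{"name": "move_arm", "arguments": {
  "xyz": [
    [0,0,-0.2],
    [0,0,-0.42],
    [0,0,-0.42],
    [0,0,-0.42]
  ],
  "angular": [
    [0,0,0],
    [0,0,0],
    [0,0,0],
    [0,0,0]
  ]
}}

```text
time: 5.73
eef_pos: [0.5298, -0.3796, 0.0799]
tcp_rot: [[-0.963, -0.269, -0.0], [-0.269, 0.963, 0.0], [0.0, 0.0, -1.0]]
contact_force: [0.1, -0.5, 0.7]
finger_gap: 1.001
grip_force: 0.0
```

Emit:
{"name": "move_arm", "arguments": {
  "xyz": [
    [0,0,0],
    [0,0,0],
    [0,0,0],
    [0,0,0],
    [0,0,0],
    [0,0,0],
    [0,0,0],
    [0,0,0],
    [0,0,0],
    [0,0,0]
  ],
  "angular": [
    [0,0,0],
    [0,0,0],
    [0,0,0],
    [0,0,0],
    [0,0,0],
    [0,0,0],
    [0,0,0],
    [0,0,0],
    [0,0,0],
    [0,0,0]
  ],
  "claw": 1
}}

```text
time: 6.57
eef_pos: [0.53, -0.3796, 0.079]
tcp_rot: [[-0.963, -0.269, 0.0], [-0.269, 0.963, -0.0], [-0.0, -0.0, -1.0]]
contact_force: [0.4, 1.4, 4.2]
finger_gap: 0.13
grip_force: 59.9
```

The wing is gripped: the gap is 0.13, or 11 mm. I'll lift and check the offset in the hand.

Emit:
{"name": "move_arm", "arguments": {
  "xyz": [
    [0,0,0.3],
    [0,0,0.6],
    [0,0,0.9],
    [0,0,0.9],
    [0,0,0.9]
  ],
  "angular": [
    [0,0,0],
    [0,0,0],
    [0,0,0],
    [0,0,0],
    [0,0,0]
  ]
}}

```text
time: 6.98
eef_pos: [0.5305, -0.3802, 0.1516]
tcp_rot: [[-0.963, -0.269, 0.002], [-0.269, 0.963, -0.002], [-0.001, -0.002, -1.0]]
contact_force: [-1.1, -0.1, -2.4]
finger_gap: 0.129
grip_force: 59.2
```

```bash
python3 - <<'E'
from h import *
s=r.state();print(s["eef_pos"],s["contact_force"],s["finger_gap"]);C=cal("wrist")
im=vision.grab_frame("wrist");cv2.imwrite("pics/w4.png",im[150:450,120:520,::-1].repeat(2,0).repeat(2,1))
p=np.array(s["eef_pos"]);T=np.array(s["tcp_rot"]);z=p[2]-.006
for t,h in(("stud_wing",-.008),("stud",-.068)):
    for d in vision.spot_point(t,"wrist")[:4]:
        q=np.r_[at(C,d["position"],p[2]+h-.0),p[2]+h]; print(t,round(d["score"],2),d["position"],T.T@(q-p))
for h in (.006,-.006+.006+.0,.055,.067): print(h,proj(C,p+T@[0,0,h]))
E
```

```text
[ 0.5305 -0.3802  0.1516] [-1.1298 -0.1292 -2.3819] 0.1291046292360779
stud_wing 0.97 [163.1, 215.9] [ 0.0465 -0.0547  0.0081]
stud_wing 0.96 [375.7, 96.9] [0.0872 0.021  0.0078]
stud_wing 0.83 [317.5, 320.9] [0.0026 0.0021 0.008 ]
stud_wing 0.66 [313.4, 223.3] [0.0437 0.0004 0.0079]
stud 0.93 [187.5, 198.5] [ 0.0402 -0.0669  0.0681]
stud 0.8 [314.8, 264.9] [0.002  0.0012 0.068 ]
stud 0.72 [365.1, 102.1] [0.0885 0.0257 0.0678]
0.006 [312.3982 329.2959]
0.0 [312.3516 338.0293]
0.055 [312.6731 277.7827]
0.067 [312.7209 268.8314]
```

View pics/w4.png

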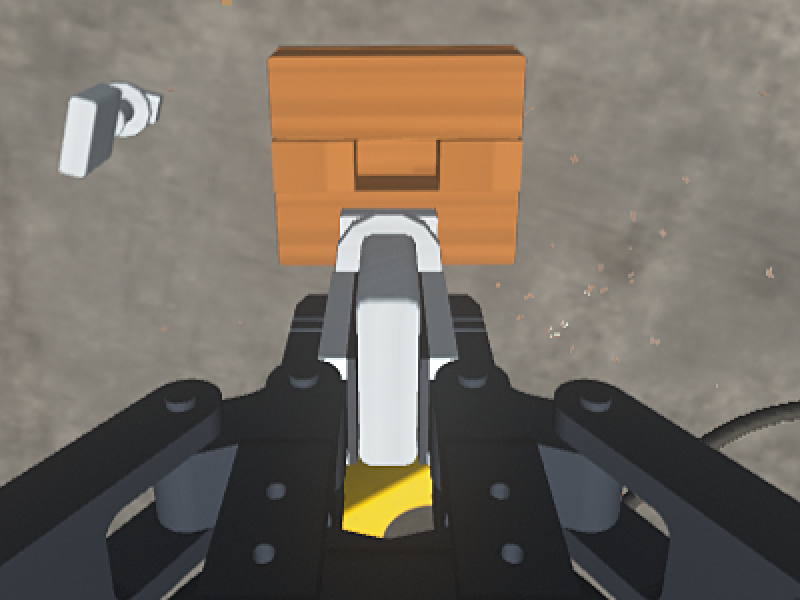

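The stud hangs straight, about 2 mm toward the robot in the grip (tool x +0.002); the wing's top edges and the network agree on that. I'll carry it over to the mouth.

Emit:
{"name": "move_arm", "arguments": {
  "xyz": [
    [-0.15,0.5,0],
    [-0.3,1,0]
  ],
  "angular": [
    [0,0,-0.005],
    [0,0,-0.0098]
  ]
}}

```text
time: 7.3
eef_pos: [0.5056, -0.3003, 0.1489]
tcp_rot: [[-0.979, -0.205, -0.001], [-0.205, 0.979, 0.0], [0.001, 0.0, -1.0]]
contact_force: [0.3, 1.5, -1.9]
finger_gap: 0.129
grip_force: 59.3
```

Emit:
{"name": "move_arm", "arguments": {
  "xyz": [
    [-0.15,0.5,0],
    [-0.3,1,0]
  ],
  "angular": [
    [0,0,-0.005],
    [0,0,-0.0098]
  ]
}}

```text
time: 7.47
eef_pos: [0.4801, -0.2179, 0.1489]
tcp_rot: [[-0.989, -0.146, -0.003], [-0.146, 0.989, 0.002], [0.002, 0.002, -1.0]]
contact_force: [0.9, 1.1, -1.0]
finger_gap: 0.124
grip_force: 59.3
```

Emit:
{"name": "move_arm", "arguments": {
  "xyz": [
    [-0.15,0.5,0],
    [-0.3,1,0],
    [-0.3,1,0],
    [-0.3,1,0],
    [-0.3,1,0]
  ],
  "angular": [
    [0,0,-0.005],
    [0,0,-0.0098],
    [0,0,-0.0098],
    [0,0,-0.0098],
    [0,0,-0.0098]
  ]
}}

```text
time: 7.88
eef_pos: [0.458, -0.1398, 0.1501]
tcp_rot: [[-0.996, -0.089, -0.001], [-0.089, 0.996, -0.0], [0.001, -0.0, -1.0]]
contact_force: [-0.1, 0.1, -1.7]
finger_gap: 0.132
grip_force: 59.5
```

```bash
python3 - <<'E'
from h import *
s=r.state();print(s["time"],s["eef_pos"],s["contact_force"],s["finger_gap"],s["tcp_rot"],s["joints"]);C=cal("wrist")
im=vision.grab_frame("wrist");cv2.imwrite("pics/w5.png",im[150:450,120:520,::-1].repeat(2,0).repeat(2,1))
p=np.array(s["eef_pos"]);T=np.array(s["tcp_rot"])
for t,h in(("stud_wing",-.008),("stud",-.07),("rail_mouth",.023-p[2]),("rail_lips",.023-p[2])):
    for d in vision.spot_point(t,"wrist")[:2]:
        q=np.r_[at(C,d["position"],p[2]+h),p[2]+h]; print(t,round(d["score"],2),d["position"],T.T@(q-p),q)
for m in vision.trace("rail","wrist")[:1]: print(rect(C,m["pixels"],.023))
for n,y,x in (("mouthL",-56,9.5),("ml2",-56,-9.5),("t1",-44,6.5),("t2",-44,-6.5),("end1",-98,9.5),("end2",-98,-9.5)):
    u=np.array([-.088,.9961]);v=np.array([.9961,.088]);q=np.r_[np.array([449.2,-59.6])+y*u+x*v,23]/1000
    print(n,(proj(C,q)-[120,150])*2)
E
```

```text
7.8833 [ 0.458  -0.1398  0.1501] [-0.134   0.1456 -1.7343] 0.1324918092323472 [[-0.9961 -0.0886 -0.0006]
 [-0.0886  0.9961 -0.0001]
 [ 0.0006 -0.0001 -1.    ]] [-0.4404  0.3211  1.8885 -0.0005  0.9325 -2.0997]
stud_wing 0.94 [314.6, 319.1] [0.0035 0.0007 0.008 ] [ 0.4544 -0.1394  0.1421]
stud 0.94 [10.7, 168.6] [ 0.0557 -0.1589  0.07  ] [ 0.4165 -0.3031  0.0801]
stud 0.5 [416.8, 225.0] [0.025  0.0573 0.07  ] [ 0.4279 -0.0849  0.0801]
rail_mouth 0.69 [317.2, 228.0] [0.0061 0.0029 0.1271] [ 0.4516 -0.1375  0.023 ]
rail_lips 0.65 [423.4, 236.1] [0.     0.0803 0.1271] [ 0.4508 -0.0599  0.023 ]
(array([446.4, -50.2]), array([ 75. , 240.5]), 5.03)
mouthL [453.4511 192.5902]
ml2 [455.0493 142.7588]
t1 [486.4693 184.9156]
t2 [488.0761 150.8241]
end1 [339.1511 192.4367]
end2 [338.1225 142.5984]
```

View pics/w5.png

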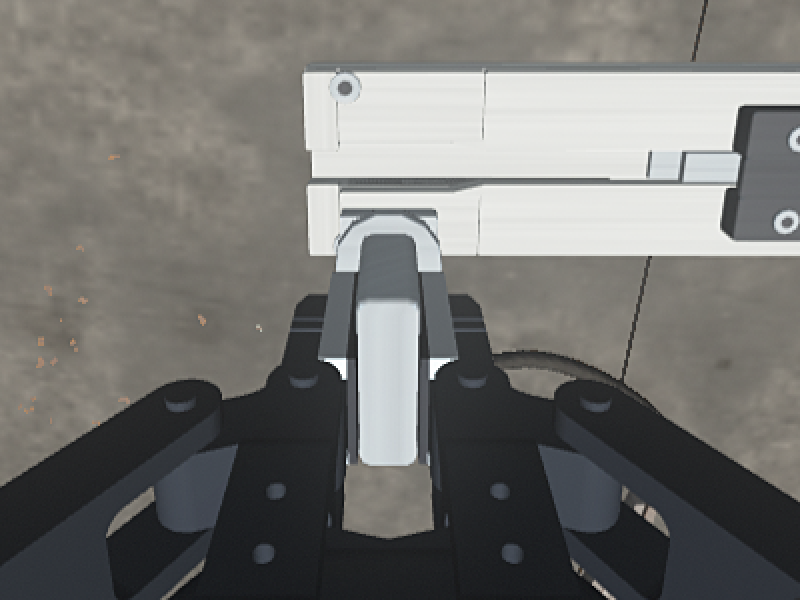

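The slot's middle is at crop row about 167, against 168 predicted, so the lateral alignment is good. I'll lower it in stages.

Emit:
{"name": "move_arm", "arguments": {
  "xyz": [
    [0,0.05,-0.3],
    [0,0.05,-0.57],
    [0,0.05,-0.57],
    [0,0.05,-0.57]
  ],
  "angular": [
    [0,0,0],
    [0,0,0],
    [0,0,0],
    [0,0,0]
  ]
}}

```text
time: 8.52
eef_pos: [0.4571, -0.1359, 0.1044]
tcp_rot: [[-0.996, -0.087, -0.003], [-0.087, 0.996, 0.001], [0.003, 0.001, -1.0]]
contact_force: [0.2, 0.2, -1.4]
finger_gap: 0.13
grip_force: 59.4
```

Emit:
{"name": "move_arm", "arguments": {
  "xyz": [
    [0,0,-0.05],
    [0,0,-0.1],
    [0,0,-0.15],
    [0,0,-0.2],
    [0,0,-0.2]
  ],
  "angular": [
    [0,0,0],
    [0,0,0],
    [0,0,0],
    [0,0,0],
    [0,0,0]
  ]
}}

```text
time: 8.93
eef_pos: [0.4577, -0.1359, 0.0888]
tcp_rot: [[-0.996, -0.087, -0.0], [-0.087, 0.996, 0.0], [0.0, 0.0, -1.0]]
contact_force: [0.5, -0.1, -1.7]
finger_gap: 0.128
grip_force: 59.9
```

Emit:
{"name": "move_arm", "arguments": {
  "xyz": [
    [0,0,-0.04],
    [0,0,-0.08],
    [0,0,-0.12],
    [0,0,-0.14],
    [0,0,-0.14]
  ],
  "angular": [
    [0,0,0],
    [0,0,0],
    [0,0,0],
    [0,0,0],
    [0,0,0]
  ]
}}

```text
time: 9.35
eef_pos: [0.4577, -0.1358, 0.0774]
tcp_rot: [[-0.996, -0.087, -0.001], [-0.087, 0.996, 0.0], [0.001, 0.0, -1.0]]
contact_force: [-0.2, -0.5, -2.5]
finger_gap: 0.135
grip_force: 59.9
```

Emit:
{"name": "move_arm", "arguments": {
  "xyz": [
    [0,0,-0.008],
    [-0.005,0.06,-0.008],
    [-0.0106,0.12,-0.008],
    [-0.0159,0.18,-0.008],
    [-0.022,0.25,-0.008],
    [-0.022,0.25,-0.008]
  ],
  "angular": [
    [0,0,0],
    [0,0,0],
    [0,0,0],
    [0,0,0],
    [0,0,0],
    [0,0,0]
  ]
}}

```text
time: 9.85
eef_pos: [0.4557, -0.1146, 0.0772]
tcp_rot: [[-0.996, -0.088, -0.001], [-0.088, 0.996, 0.0], [0.001, 0.001, -1.0]]
contact_force: [-0.1, 0.5, -1.6]
finger_gap: 0.128
grip_force: 59.8
```

Emit:
{"name": "move_arm", "arguments": {
  "xyz": [
    [-0.007,0.08,0],
    [-0.0141,0.16,0],
    [-0.0212,0.24,0],
    [-0.0282,0.32,0],
    [-0.0353,0.4,0],
    [-0.0424,0.48,0],
    [-0.0485,0.55,0],
    [-0.0485,0.55,0]
  ],
  "angular": [
    [0,0,0],
    [0,0,0],
    [0,0,0],
    [0,0,0],
    [0,0,0],
    [0,0,0],
    [0,0,0],
    [0,0,0]
  ]
}}

```text
time: 10.52
eef_pos: [0.4519, -0.0707, 0.0772]
tcp_rot: [[-0.996, -0.088, -0.001], [-0.088, 0.996, 0.0], [0.001, 0.0, -1.0]]
contact_force: [-0.5, -0.0, -1.5]
finger_gap: 0.13
grip_force: 59.8
```

Emit:
{"name": "move_arm", "arguments": {
  "xyz": [
    [-0.0022,0.025,0],
    [-0.0044,0.05,0],
    [-0.0066,0.075,0],
    [-0.0088,0.1,0],
    [-0.011,0.125,0],
    [-0.0132,0.15,0],
    [-0.0154,0.175,0],
    [-0.0176,0.2,0],
    [-0.0198,0.225,0],
    [-0.0198,0.225,0],
    [-0.0198,0.225,0]
  ],
  "angular": [
    [0,0,0],
    [0,0,0],
    [0,0,0],
    [0,0,0],
    [0,0,0],
    [0,0,0],
    [0,0,0],
    [0,0,0],
    [0,0,0],
    [0,0,0],
    [0,0,0]
  ]
}}

```text
time: 11.43
eef_pos: [0.4508, -0.0538, 0.0772]
tcp_rot: [[-0.996, -0.088, -0.0], [-0.088, 0.996, -0.0], [0.0, -0.0, -1.0]]
contact_force: [0.7, 0.9, -2.6]
finger_gap: 0.13
grip_force: 59.8
```

Emit:
{"name": "move_arm", "arguments": {
  "xyz": [
    [-0.0011,0.0125,0],
    [-0.0022,0.025,0],
    [-0.0033,0.0375,0],
    [-0.0044,0.05,0],
    [-0.0055,0.0625,0],
    [-0.0066,0.075,0],
    [-0.0066,0.075,0]
  ],
  "angular": [
    [0,0,0],
    [0,0,0],
    [0,0,0],
    [0,0,0],
    [0,0,0],
    [0,0,0],
    [0,0,0]
  ]
}}

```text
time: 12.02
eef_pos: [0.4503, -0.0479, 0.0772]
tcp_rot: [[-0.996, -0.088, 0.0], [-0.088, 0.996, -0.0], [-0.0, -0.0, -1.0]]
contact_force: [-0.6, -0.6, -1.2]
finger_gap: 0.13
grip_force: 59.8
```

Emit:
{"name": "move_arm", "arguments": {
  "xyz": [
    [-0.0011,0.0125,0],
    [-0.0022,0.025,0],
    [-0.0033,0.0375,0],
    [-0.0033,0.0375,0]
  ],
  "angular": [
    [0,0,0],
    [0,0,0],
    [0,0,0],
    [0,0,0]
  ]
}}

```text
time: 12.35
eef_pos: [0.4501, -0.0456, 0.0773]
tcp_rot: [[-0.996, -0.088, 0.0], [-0.088, 0.996, -0.001], [-0.0, -0.001, -1.0]]
contact_force: [-1.1, -5.1, -1.6]
finger_gap: 0.134
grip_force: 59.6
```

The tongue met the neck at 5 N. I'll push on slowly toward 10.5 N.

Emit:
{"name": "move_arm", "arguments": {
  "xyz": [
    [-0.0011,0.0125,0],
    [-0.0022,0.025,0],
    [-0.0033,0.0375,0],
    [-0.0044,0.05,0],
    [-0.0055,0.0625,0],
    [-0.0066,0.075,0],
    [-0.0077,0.0875,0],
    [-0.0077,0.0875,0],
    [-0.0077,0.0875,0]
  ],
  "angular": [
    [0,0,0],
    [0,0,0],
    [0,0,0],
    [0,0,0],
    [0,0,0],
    [0,0,0],
    [0,0,0],
    [0,0,0],
    [0,0,0]
  ]
}}

```text
time: 13.1
eef_pos: [0.4496, -0.0393, 0.0773]
tcp_rot: [[-0.996, -0.089, 0.0], [-0.089, 0.996, -0.003], [-0.0, -0.003, -1.0]]
contact_force: [-1.5, -8.8, -1.8]
finger_gap: 0.132
grip_force: 59.7
```

Emit:
{"name": "move_arm", "arguments": {
  "xyz": [
    [-0.0011,0.0125,0],
    [-0.0022,0.025,0],
    [-0.0033,0.0375,0],
    [-0.0033,0.0375,0],
    [-0.0033,0.0375,0]
  ],
  "angular": [
    [0,0,0],
    [0,0,0],
    [0,0,0],
    [0,0,0],
    [0,0,0]
  ]
}}

```text
time: 13.52
eef_pos: [0.4494, -0.0366, 0.0773]
tcp_rot: [[-0.996, -0.089, 0.0], [-0.089, 0.996, -0.003], [-0.0, -0.003, -1.0]]
contact_force: [-1.7, -11.8, -2.9]
finger_gap: 0.129
grip_force: 59.7
```

Emit:
{"name": "move_arm", "arguments": {
  "xyz": [
    [0,0,0]
  ],
  "angular": [
    [0,0,0]
  ]
}}

```text
time: 13.6
eef_pos: [0.4494, -0.0366, 0.0773]
tcp_rot: [[-0.996, -0.089, 0.0], [-0.089, 0.996, -0.003], [-0.0, -0.003, -1.0]]
contact_force: [-1.9, -10.7, -1.9]
finger_gap: 0.127
grip_force: 59.7
```

Emit:
{"name": "move_arm", "arguments": {
  "xyz": [
    [0,0,0]
  ],
  "angular": [
    [0,0,0]
  ]
}}

```text
time: 13.68
eef_pos: [0.4494, -0.0366, 0.0773]
tcp_rot: [[-0.996, -0.089, 0.0], [-0.089, 0.996, -0.003], [-0.0, -0.003, -1.0]]
contact_force: [-2.2, -10.8, -3.3]
finger_gap: 0.135
grip_force: 59.7
```

Emit:
{"name": "move_arm", "arguments": {
  "xyz": [
    [0,0,0]
  ],
  "angular": [
    [0,0,0]
  ]
}}

```text
time: 13.77
eef_pos: [0.4494, -0.0366, 0.0773]
tcp_rot: [[-0.996, -0.089, 0.0], [-0.089, 0.996, -0.003], [-0.0, -0.003, -1.0]]
contact_force: [-1.5, -10.4, -2.2]
finger_gap: 0.129
grip_force: 59.7
```

The steady push is about 10.6 N, roughly 11 mm in, which is within range. I'll start turning about the stud's own axis (2 mm off the TCP) and check for resistance.

Emit:
{"name": "move_arm", "arguments": {
  "xyz": [
    [-0.005,0,0],
    [-0.005,-0.0022,0],
    [-0.005,-0.0044,0],
    [-0.005,-0.0066,0],
    [-0.0058,-0.0087,0],
    [-0.0058,-0.0087,0]
  ],
  "angular": [
    [0,0,0],
    [0,0,-0.0139],
    [0,0,-0.0278],
    [0,0,-0.0417],
    [0,0,-0.0556],
    [0,0,-0.0556]
  ]
}}

```text
time: 14.27
eef_pos: [0.4481, -0.0371, 0.0772]
tcp_rot: [[-0.965, 0.262, -0.001], [0.262, 0.965, -0.003], [0.001, -0.003, -1.0]]
contact_force: [-3.6, -11.2, -0.2]
finger_gap: 0.129
grip_force: 60.0
```

```bash
python3 -c "
from h import *
s=r.state();print(s['time'],s['eef_pos'],s['tcp_rot'][1],s['contact_force'],s['wrist_torque'])"
```

```text
14.2667 [ 0.4481 -0.0371  0.0772] [ 0.2618  0.9651 -0.0026] [ -3.6025 -11.1607  -0.2077] [-2.122   0.6192  0.0393]
```

Emit:
{"name": "move_arm", "arguments": {
  "xyz": [
    [-0.0007,-0.002,0],
    [-0.0014,-0.004,0],
    [-0.0025,-0.006,0],
    [-0.0037,-0.0078,0],
    [-0.005,-0.0096,0],
    [-0.005,-0.0096,0]
  ],
  "angular": [
    [0,0,-0.0139],
    [0,0,-0.0278],
    [0,0,-0.0417],
    [0,0,-0.0556],
    [0,0,-0.0694],
    [0,0,-0.0694]
  ]
}}

```text
time: 14.77
eef_pos: [0.4466, -0.0376, 0.0771]
tcp_rot: [[-0.764, 0.645, -0.003], [0.645, 0.764, -0.002], [0.001, -0.004, -1.0]]
contact_force: [-5.4, -10.5, -0.6]
finger_gap: 0.128
grip_force: 60.1
```

```bash
python3 -c "
from h import *
s=r.state();print(s['time'],s['eef_pos'],s['contact_force'],s['wrist_torque'])"
```

```text
14.7667 [ 0.4466 -0.0376  0.0771] [ -5.4338 -10.4853  -0.5514] [-2.1434  1.0105  0.0304]
```

The torque is near zero. The sideways force matches tongue friction on the turning neck (~5 N), so I'll offset it a little and finish the turn.

Emit:
{"name": "move_arm", "arguments": {
  "xyz": [
    [0.005,-0.0015,0],
    [0.009,-0.003,0],
    [0.0102,-0.0044,0],
    [0.0082,-0.0055,0],
    [0.0064,-0.0065,0],
    [0.0044,-0.0074,0],
    [0.0044,-0.0074,0]
  ],
  "angular": [
    [0,0,-0.0139],
    [0,0,-0.0278],
    [0,0,-0.0417],
    [0,0,-0.0556],
    [0,0,-0.0694],
    [0,0,-0.0833],
    [0,0,-0.0833]
  ]
}}

```text
time: 15.35
eef_pos: [0.4466, -0.0381, 0.0769]
tcp_rot: [[-0.34, 0.941, -0.004], [0.941, 0.34, -0.002], [-0.0, -0.004, -1.0]]
contact_force: [-4.3, -9.7, -2.5]
finger_gap: 0.128
grip_force: 59.9
```

```bash
python3 -c "
from h import *
s=r.state();print(s['time'],s['eef_pos'],s['contact_force'],s['wrist_torque'],s['joints'])"
```

```text
15.35 [ 0.4466 -0.0381  0.0769] [-4.3122 -9.7103 -2.5032] [-2.0752  0.9802  0.0556] [-0.2372  0.4137  2.0154 -0.0042  0.7158 -0.5805]
```

Emit:
{"name": "move_arm", "arguments": {
  "xyz": [
    [-0.002,-0.0005,0],
    [-0.004,-0.001,0],
    [-0.0063,-0.0014,0],
    [-0.0063,-0.0014,0],
    [-0.0063,-0.0014,0]
  ],
  "angular": [
    [0,0,-0.0139],
    [0,0,-0.0278],
    [0,0,-0.0417],
    [0,0,-0.0417],
    [0,0,-0.0417]
  ]
}}

```text
time: 15.77
eef_pos: [0.4466, -0.0383, 0.0769]
tcp_rot: [[-0.088, 0.996, -0.003], [0.996, 0.088, -0.002], [-0.002, -0.003, -1.0]]
contact_force: [-3.6, -8.8, -2.0]
finger_gap: 0.129
grip_force: 59.9
```

```bash
python3 -c "
from h import *
s=r.state();print(s['time'],s['eef_pos'],s['contact_force'],s['wrist_torque'])"
```

```text
15.7667 [ 0.4466 -0.0383  0.0769] [-3.5971 -8.7568 -1.9655] [-2.0014  0.8276 -0.0226]
```

The quarter turn is done. I'll ease back a few mm with the spring, then let go.

Emit:
{"name": "move_arm", "arguments": {
  "xyz": [
    [0.001,-0.0125,0],
    [0.002,-0.025,0],
    [0.003,-0.0375,0],
    [0.0044,-0.05,0],
    [0.0055,-0.0625,0],
    [0.0055,-0.0625,0],
    [0.0055,-0.0625,0]
  ],
  "angular": [
    [0,0,0],
    [0,0,0],
    [0,0,0],
    [0,0,0],
    [0,0,0],
    [0,0,0],
    [0,0,0]
  ]
}}

```text
time: 16.35
eef_pos: [0.4471, -0.0428, 0.0769]
tcp_rot: [[-0.088, 0.996, -0.003], [0.996, 0.088, -0.001], [-0.001, -0.003, -1.0]]
contact_force: [-3.9, -6.9, -0.9]
finger_gap: 0.13
grip_force: 59.9
```

Emit:
{"name": "move_arm", "arguments": {
  "xyz": [
    [0,0,0],
    [0,0,0],
    [0,0,0],
    [0,0,0],
    [0,0,0],
    [0,0,0],
    [0,0,0],
    [0,0,0]
  ],
  "angular": [
    [0,0,0],
    [0,0,0],
    [0,0,0],
    [0,0,0],
    [0,0,0],
    [0,0,0],
    [0,0,0],
    [0,0,0]
  ],
  "claw": 0.4
}}

```text
time: 17.02
eef_pos: [0.4486, -0.042, 0.0772]
tcp_rot: [[-0.087, 0.996, 0.0], [0.996, 0.087, 0.0], [0.0, 0.0, -1.0]]
contact_force: [0.2, -0.5, -0.5]
finger_gap: 0.598
grip_force: 0.0
```

```bash
python3 - <<'E'
from h import *
s=r.state();print(s["time"],s["eef_pos"],s["contact_force"],s["finger_gap"]);C=cal("wrist")
im=vision.grab_frame("wrist");cv2.imwrite("pics/w6.png",im[:,:,::-1])
for t,z in(("stud_wing",.065),("stud",.006)):
    print(t,[(round(d["score"],2),np.round(d["position"]),at(C,d["position"],z)) for d in vision.spot_point(t,"wrist")[:3]])
E
```

```text
17.0167 [ 0.4486 -0.042   0.0772] [ 0.1811 -0.5491 -0.5067] 0.5981160604016296
stud_wing [(0.93, array([312., 329.]), array([ 0.4475, -0.0465]))]
stud [(0.87, array([314., 273.]), array([ 0.4483, -0.0468]))]
```

View pics/w6.png

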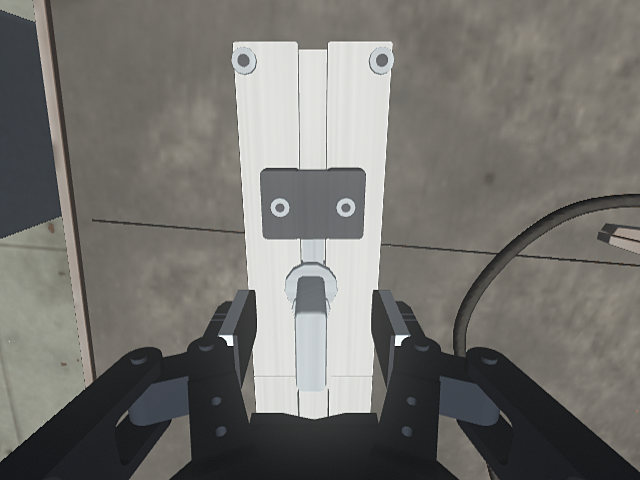

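The stud stands upright against the tongue, with its wing at (311,330) along the rail and the fingers clear. I'll retreat straight up, then check.

Emit:
{"name": "move_arm", "arguments": {
  "xyz": [
    [0,0,0.3],
    [0,0,0.65],
    [0,0,1],
    [0,0,1]
  ],
  "angular": [
    [0,0,0],
    [0,0,0],
    [0,0,0],
    [0,0,0]
  ]
}}

```text
time: 17.5
eef_pos: [0.4515, -0.0428, 0.1614]
tcp_rot: [[-0.087, 0.996, 0.007], [0.996, 0.087, -0.002], [-0.003, 0.007, -1.0]]
contact_force: [0.9, -0.4, 0.2]
finger_gap: 0.603
grip_force: 0.0
```

Emit:
{"name": "move_arm", "arguments": {
  "xyz": [
    [0,0,0.4],
    [0,0,0.8],
    [0,0,0.8],
    [0,0,0.8],
    [0,0,0.8],
    [0,0,0.8]
  ],
  "angular": [
    [0,0,0],
    [0,0,0],
    [0,0,0],
    [0,0,0],
    [0,0,0],
    [0,0,0]
  ]
}}

```text
time: 18.0
eef_pos: [0.4475, -0.0418, 0.2199]
tcp_rot: [[-0.087, 0.996, -0.003], [0.996, 0.087, 0.001], [0.001, -0.003, -1.0]]
contact_force: [-0.1, -0.4, -0.7]
finger_gap: 0.601
grip_force: 0.0
```

```bash
python3 - <<'E'
from h import *
s=r.state();print(s["time"],s["eef_pos"],s["contact_force"]);C=cal("wrist")
im=vision.grab_frame("wrist")
for t,z in(("stud_wing",.065),("stud",.006)):
    print(t,[(round(d["score"],2),np.round(d["position"]),at(C,d["position"],z)) for d in vision.spot_point(t,"wrist")[:3]])
for m in vision.trace("stud_wing","wrist")[:1]: print(rect(C,m["pixels"],.08))
E
```

```text
18.0 [ 0.4475 -0.0418  0.2199] [-0.1138 -0.369  -0.6701]
stud_wing [(0.92, array([314., 230.]), array([ 0.4474, -0.0467]))]
stud [(0.78, array([315., 213.]), array([ 0.4476, -0.0468]))]
(array([446.4, -43.1]), array([21.9, 44.7]), 5.12)
```

Wing yaw is 5.1°, along the rail, with the stud at rail y of about 13 mm, upright and centred. I'm handing it in.

```bash
python3 -c "
from bench import r
print(r.sign_off())"
```

```text
the job is handed in; nothing more can be done
None
```

The stud is in the rail, turned a quarter turn with its wing along the rail and held at the stop unit, about 13 mm left of the rail's origin; it is released and the job is handed in (no verdict was returned).

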